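Weigh and open the jam jar

TASK

The square jam jar stands in the cradle of the beam scale. First check its weight: swing the arrest lever all the way over to free the beam, let the jar's end sink right down and rest there for a second, then swing the lever fully back so that the beam is locked level again. Then, with the jar braced in its cradle, unscrew its tight cap anticlockwise only until it comes free, lift it straight up clear of the jar and finish still holding it level one or two centimetres above the mouth, the jar left seated in the cradle and the things around it undisturbed.

Things in the scene. Friction and masses are not known exactly. Their poses are not given: they have to be found in the camera images.
- scale: grey beam scale fixed to the counter, base 120 (x) x 360 (y) x 24 mm; origin under the base centre. Its -x side is the front (to the robot), its +y end carries the jar cradle, its -y end a pan with a fixed brass counterpoise (top 155 mm above the counter). Beam pivot in the middle, 75 mm up, between steel cheeks 94 mm tall
- beam (a joint): tilt of the beam, rad: 0 = level (as it stands when arrested), up to 0.09 = jar end fully down. The jar is always heavier than the counterpoise, so the freed beam sinks to 0.09 within about a second; it never rises above level
- arrest (a joint): arrest lever, rad: 0 = arrested (a cam holds the beam level; handle leans 0.45 rad towards the scale's +y), 0.9 = released (leans 0.45 rad towards -y); end stops at both. Turns about the scale's x axis, stays where it is left, takes about 1 to 3 N at the ball; the beam is free from about 0.65
- arrest_ball (a point): centre of the black ball, 22 mm wide, at the end of the lever's handle (10 mm steel rod); 100 mm from the pivot; nothing stands under it but the counter
- arrest_pivot (a point): point on the lever's turning axis, in the plane of the handle, 105 mm in front of the scale's centre line, 41 mm above the counter; frame parallel to the scale's
- cradle (a point): centre of the floor of the square cradle on the beam's +y end: inside 71 x 71 mm, walls 5 mm thick and 18 mm high, 89 mm above the counter when level; frame parallel to the beam's. It braces the jar against turning (about 2 degrees of play) but does not hold it down
- jar: square glass jar of dark jam standing loose in the cradle: body 68 x 68 x 70 mm, round neck to 94 mm; origin under its centre, z up, about 0.45 kg. A springy rubber seal closes the mouth at 94 mm and pushes the closed cap up with about 12 N; it rises 2 mm when freed
- cap: white ribbed metal screw cap, 62 mm in diameter, 22 mm tall, 35 g; origin at the centre of its lower rim, 78 mm above the jar's underside when closed. Yaw relative to the jar: 0 = fully tight, starts at 0 to 10 degrees. Turned anticlockwise from above (up to 0.7 N m) it is free from about 62 degrees, stop at about 93. Once free it lifts straight off; off the neck at 96 mm
- round_jar: bystander: round amber jar with metal lid, 72 mm wide, 90 mm tall, behind the scale; origin under its centre
- weight: bystander: loose brass weight, 40 mm wide, 50 mm tall, in front of the scale; origin under its centre
- spoon: bystander: steel spoon, 170 mm long, lying in front of the scale's counterpoise end
- tin: bystander: round steel biscuit tin, 100 mm wide, 76 mm tall, behind the scale's counterpoise end; origin under its centre
- pastry_box: bystander: clear pastry box 154 x 104 x 51 mm beyond the jar end of the scale; origin under its centre
- mug: bystander: white mug, 72 mm wide, 80 mm tall, its handle on its own +y side, in front of the pastry box; origin under its centre
Not all that is in view belongs to the job. Leave any green or turquoise look-alike of the jar alone.

How it is judged:
By the outcome, as a careful person would: the job done as asked, in the order asked, and still so for the second after the job is handed in, while the arm keeps its last pose, push and grip.
It also fails if it takes over 54 s, if anything falls off the work surface, if the arm or the gripper's body presses on something with over 40 N, if the wrist force passes 120 N, or if a joint passes its speed limit or range.

ROBOT

A 6-joint arm with a two-finger parallel gripper is mounted at the origin on the work surface. World frame = base frame: x ahead of the robot, y to its left, z up, the work surface at z = 0. Lengths are in mm, angles in rad, forces in N, time in s.
With the tool pointing down it reaches from about 325 to 750 mm from the base axis. Payload 7.6 kg.
Tool frame: the origin (TCP) lies at the very end of the fingers, on their centre line; the grasp point (between the pads) lies robot.hold_point_z behind it (robot.hold_point_z is the distance from the TCP to the grasp point, in mm); z points along the fingers, x is the direction in which the jaws open and shut, and the axes are right-handed (so a half turn about z gives the same grasp; the last joint's range is limited). The gripper opens to 85 mm and grips with 20 to 120 N. Pads are 22 mm wide; open, the fingers measure 114 mm over their backs; the gripper's body (76 mm by 85 mm) begins 54 mm behind the grasp point. The pads swing forward as they close: fully open they stand 13 mm farther back than shut.
Start: joints at [-1.264, 0.052, 1.401, -0, 1.689, -0.07], TCP at [193.198, -488.181, 231.323] pointing down, gripper open.
Joint ranges: [-2.9, 2.9], [-0.91, 2.17], [0.12, 2.37], [-1.06, 4.2], [0.26, 2.73], [-2.93, 2.93]. Speed limits (rad/s): [2.57, 2.57, 3.01, 3.14, 3.14, 3.14].

INTERFACE

Orientations are given as a unit quaternion [w, x, y, z].
In Python, from workcell import readout, cams, robot gives the robot as it stands.
- The arm moves only by the tool carry_out, never from a script. Its arguments are lists of equal length, an entry for each row: "xyz": the shift along the tool's x, y, z in cm, a list of three; "turn": the turn about the tool's z in degrees. In form: {"xyz": [[dx, dy, dz], ...], "turn": [turn, ...]}. A call has 1 to 5 rows; each row shifts and turns the commanded pose from where the row before left it, along the tool's axes as they then stand; what a row does not reach is not made up. A row lasts 1/12 s, in which the tool goes at most 41.7 mm and 7.16 degrees, less where a joint would pass 70% of its speed; a pose out of reach is approached as far as the arm can. A call with a gripper value outside its range is refused whole. "hand" is the closure in counts, from 0 (fully open) to 255 (shut), set as the call begins (left out, the last holds). The fingers move at their own pace and stop on an object; "force" is the grip in N (left out, the last holds). Time passes only in rows, so rows that do not move let the fingers close. It gives the time, the measured TCP pose, the force and the opening at its end, in the units of the state.
- readout.read_state(): the state, without advancing time (a new reading comes with each control period).
- cams.snapshot(name): name is "scene" or "top" or "wrist"; returns a dict with "image" (384x512x3 uint8, red, green, blue), "z_map" (384x512 float32, mm along the optical axis (not along the pixel's ray), 0 where there is no reading), "mtx" (3x3 intrinsics, pixels), "eye" and "orientation" of the camera in the world. Camera axes: x right, y down, z forward; pixel columns grow to the right and rows downward; lengths in mm; the calibration is good to about 2 mm. A picture is of the moment at which its call begins.
- robot.close_job(): hands the job in, once; it reports no verdict.
Trained networks look in the newest picture that a camera, given by its name, has taken for a name from the list of things; names that differ only in an ending like _2 or _b are one class to them, and where a whole thing is asked for, a point or a joint stands for the part that bears it (a point fixed in the world has none). Each returns a list of dicts, best first, with "confidence" (0 to 1); they miss things now and then, are a little off and sometimes report something else, mostly with a low value. They report only what shows in the picture. A call takes as long as a camera call. They do not tell look-alikes from the thing itself.
- cams.spot_in(thing, camera): "centre" ([x, y, z] in mm, in the coordinates of the camera as it stood for that picture, good to about 4 mm: the middle of the surface that is visible of it).
The state is a dict: "time_s": time; "q": joint angles; "qd": joint speeds; "effort": joint torques, N m; "tool_pos": TCP position; "eef_rot": TCP orientation; "ft_force": force on the tool from outside, world axes, zero at the start; "wrist_torque": the same for the moment, N m; "gripper_width": finger opening in mm.
Only numpy, scipy, OpenCV 4.12 (cv2) and the standard library are available. Lean on these libraries where they do the work, as an engineer would, in place of code of your own. Each camera call takes 0.05 s, during which the arm holds its last target.

## Working session

There is one attempt and no reset: what is moved stays moved. The work goes in short steps, Python scripts to look and compute and a tool call to move; the robot and the scene stay as the last step left them, time stands still between calls to the robot, and variables do not carry over. Pictures are saved under pics/ and viewed, and the job is handed in when it is done.

Besides the shell and the picture viewer there is one more tool, called after "Call:" as name(argument=value, ...), one argument or row to a line, values as JSON. carry_out: Moves the arm, as the interface text tells. Its arguments: {"type":"object","properties":{"xyz":{"type":"array","items":{"type":"array","items":{"type":"number"}}},"turn":{"type":"array","items":{"type":"number"}},"hand":{"type":"number"},"force":{"type":"number"}},"required":["xyz","turn"]}

```bash
ls; mkdir -p pics
python3 - <<'E'
from workcell import readout,cams,robot
import cv2,pickle,numpy as np
s=readout.read_state();print(s);print(robot.hold_point_z, [a for a in dir(robot) if a[0]!='_'])
for n in ("scene","top"):
    d=cams.snapshot(n);pickle.dump(d,open(n+'.pkl','wb'))
    cv2.imwrite(f'pics/{n}0.png',d['image'][:,:,::-1]);print(n,d['mtx'],d['eye'],d['orientation'])
    for t in ['scale','jar','cap','arrest_ball','cradle','round_jar','weight','spoon','tin','pastry_box','mug']:
        print(n,t,[(np.round(x['centre']).tolist(),round(x['confidence'],2)) for x in cams.spot_in(t,n)])
E
```

```text
pics
{'time_s': 0.0, 'q': array([-1.26429218e+00,  5.28268016e-02,  1.40172463e+00, -1.79651762e-05,
        1.68860259e+00, -7.02731935e-02]), 'qd': array([ 2.37902064e-03, -2.63657225e-04, -2.11934836e-05, -3.79876600e-04,
       -3.50711904e-04,  3.55565096e-04]), 'effort': array([ 3.27330825e-03, -3.81666577e+01, -3.60182619e+01,  1.23107661e-04,
        6.25121553e-03,  1.74766723e-05]), 'tool_pos': array([ 193.09959399, -487.87399889,  230.47769043]), 'eef_rot': array([-4.76121366e-04,  8.27019647e-01, -5.62172477e-01, -6.18752639e-04]), 'ft_force': array([-0.05371308, -0.8653306 ,  0.58536004]), 'wrist_torque': array([0.00012003, 0.01608983, 0.01554092]), 'gripper_width': 85.10772233876389}
18.700000000000003 ['PlanningError', 'close_job', 'hold_point_z']
scene [[359.61336438   0.         257.16566344]
 [  0.         359.61336438 191.90510189]
 [  0.           0.           1.        ]] [1201.0558159  -150.60552519  738.15813067] [-0.33776418  0.72679488  0.53936718 -0.25839427]
scene scale [([-111.0, 150.0, 945.0], 0.88)]
scene jar [([12.0, 26.0, 906.0], 0.8), ([195.0, -121.0,
[... 684 characters left out ...]
] [ 352.48241897   35.79926595 1190.79140448] [-0.06354747  0.7112008  -0.69789382  0.05567176]
top scale [([142.0, 21.0, 1179.0], 0.62)]
top jar [([-196.0, -138.0, 1164.0], 0.87), ([-264.0, 251.0, 1103.0], 0.74), ([-67.0, -212.0, 1176.0], 0.63), ([-5.0, 34.0, 1049.0], 0.54)]
top cap [([-8.0, 5.0, 1015.0], 0.74)]
top arrest_ball [([75.0, 113.0, 1142.0], 0.48)]
top cradle [([143.0, 21.0, 1180.0], 0.65), ([208.0, -4.0, 1118.0], 0.55)]
top round_jar [([72.0, -127.0, 1134.0], 0.55)]
top weight [([210.0, 118.0, 1153.0], 0.78)]
top spoon [([327.0, 125.0, 1172.0], 0.9)]
top tin [([217.0, -126.0, 1154.0], 0.81)]
top pastry_box [([-153.0, 23.0, 1158.0], 0.93)]
top mug [([-93.0, 190.0, 1176.0], 0.96)]
```

View pics/scene0.png

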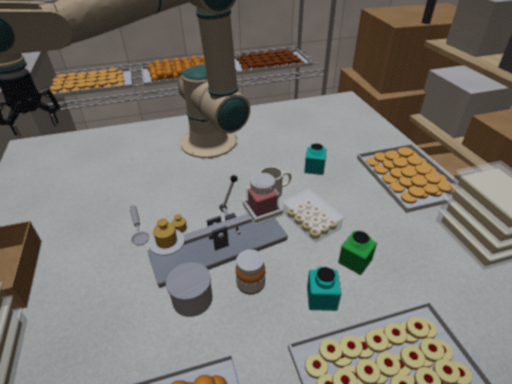

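View pics/top0.png

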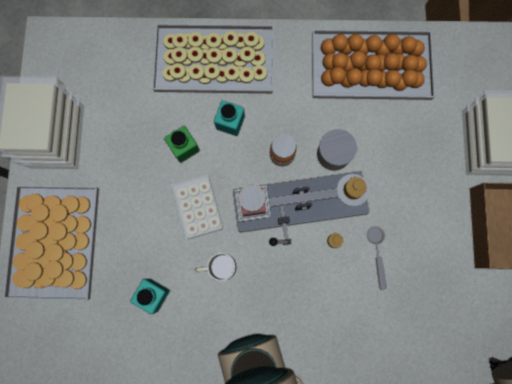

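The top view shows the scale at pixels (235–368, 172–230), jar and cap at (252,198), lever ball at about (273,241), the loose weight at (335,240) and the mug at (222,266). Next I'll measure these from depth.

```bash
cat > h.py <<'E'
import numpy as np,pickle,cv2
from scipy.spatial.transform import Rotation as R
def Rm(q): q=np.array(q);return R.from_quat([q[1],q[2],q[3],q[0]]).as_matrix()
def cloud(d):
    z=d['z_map'].astype(float);v,u=np.mgrid[:z.shape[0],:z.shape[1]]
    K=d['mtx'];p=np.stack([(u-K[0,2])/K[0,0]*z,(v-K[1,2])/K[1,1]*z,z],-1)
    w=p@Rm(d['orientation']).T+np.array(d['eye']);w[z<=0]=np.nan;return w
def tow(d,c): return Rm(d['orientation'])@np.array(c)+np.array(d['eye'])
E
python3 - <<'E'
from h import *
T=pickle.load(open('top.pkl','rb'));S=pickle.load(open('scene.pkl','rb'))
for n,c in [('cap',[-8,5,1015]),('jar',[-5,34,1049]),('ball',[75,113,1142]),('weight',[210,118,1153]),('mug',[-93,190,1176]),('rj',[72,-127,1134]),('tin',[217,-126,1154]),('box',[-153,23,1158]),('spoon',[327,125,1172])]: print(n,tow(T,c).round())
for n,c in [('cap',[14,-16,893]),('jar',[12,26,906]),('weight',[-218,87,1008])]: print('S',n,tow(S,c).round())
for nm,d in (('top',T),('scene',S)):
    w=cloud(d);p=w.reshape(-1,3);img=d['image'].reshape(-1,3).astype(int)
    f=(p[:,0]>250)&(p[:,0]<650)&(p[:,1]>-320)&(p[:,1]<150)
    t=np.abs(p[:,2])<4; print(nm,'table med',np.nanmedian(p[f&t][:,2]))
    m=f&(p[:,2]>15)&(p[:,2]<30)&(abs(img.max(1)-img.min(1))<30)&(img.max(1)<150)
    q=p[m];print('base n',len(q));(c,s,a)=cv2.minAreaRect(q[:,:2].astype(np.float32));print(c,s,a,np.median(q[:,2]))
    m=f&(p[:,2]>182)&(p[:,2]<200);q=p[m];print('captop',len(q),q.mean(0),cv2.minEnclosingCircle(q[:,:2].astype(np.float32)),np.median(q[:,2]))
    m=f&(img.max(1)<45)&(p[:,2]>100)&(p[:,2]<160);q=p[m];print('ball',len(q),np.nanmedian(q,0))
i=T['image'][150:290,215:395];cv2.imwrite('pics/topz.png',cv2.resize(i,None,fx=4.4,fy=4.2,interpolation=cv2.INTER_CUBIC)[:,:,::-1])
i=S['image'][160:290,125:305];cv2.imwrite('pics/scz.png',cv2.resize(i,None,fx=4.4,fy=4.4,interpolation=cv2.INTER_CUBIC)[:,:,::-1])
E
```

```text
cap [518.  57. 190.]
jar [495.  53. 151.]
ball [434. -27.  45.]
weight [ 434. -162.   32.]
mug [361. 140.   1.]
rj [669. -20.  94.]
tin [ 675. -164.   72.]
box [521. 203.  47.]
spoon [ 432. -278.   11.]
S cap [535.  55. 180.]
S jar [550.  48. 140.]
S weight [ 446. -162.   30.]
top table med -1.2388185886536576
base n 3150
(486.3800048828125, -80.38194274902344) (449.6955871582031, 329.6273498535156) 87.67890167236328 21.997647462941927
captop 533 [520.50205155  56.30179032 186.54756437] ((520.6510009765625, 56.32009506225586), 30.899852752685547) 186.40562671401403
ball 40 [422.29159021   4.21022817 139.88937659]
scene table med 0.7252933815733513
base n 3169
(524.564208984375, -115.03781127929688) (483.8688049316406, 278.7935791015625) 69.99069213867188 24.40458740994984
captop 341 [525.85579511  57.4264484  188.27075544] ((522.1149291992188, 60.25425720214844), 32.69420623779297) 188.67782127056
ball 23 [430.34882703   3.1054915  137.60271138]
```

View pics/topz.png

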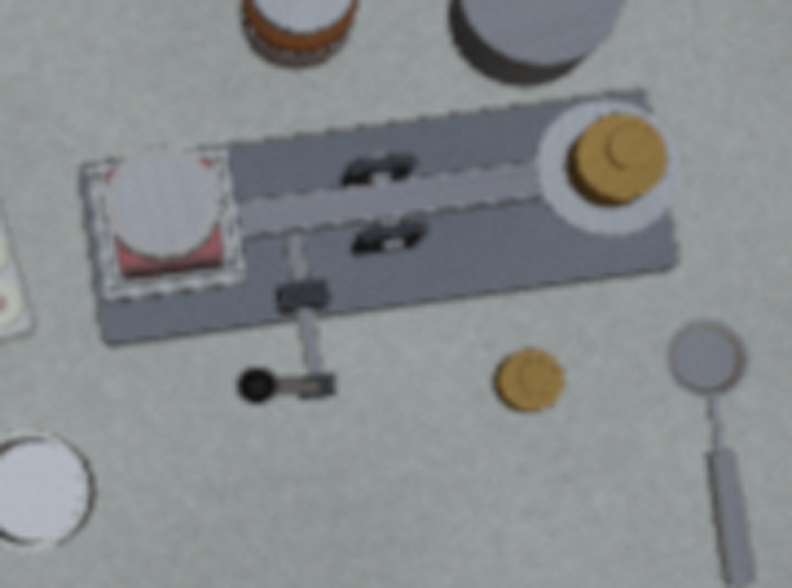

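View pics/scz.png

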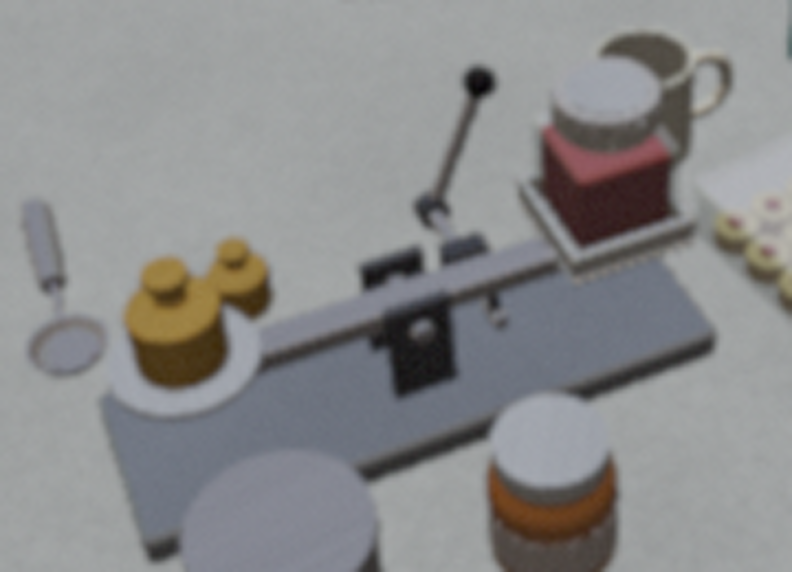

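Run:
```python
from h import *
T=pickle.load(open('top.pkl','rb'));w=cloud(T);img=T['image']
K=T['mtx']
def ray(u,v,z):
    d=Rm(T['orientation'])@np.array([(u-K[0,2])/K[0,0],(v-K[1,2])/K[1,1],1]);e=np.array(T['eye']);return e+d*(z-e[2])/d[2]
hsv=cv2.cvtColor(img,cv2.COLOR_RGB2HSV)
print(img[222,270],img[190,330],img[222,300])
cs=[ray(215+a/4.4-.4,150+b/4.2-.4,24) for a,b in [(80,165),(648,90),(680,268),(107,345)]]
cs=np.array(cs);print(cs.round(1));print('ctr',cs.mean(0));
for i,j in [(0,1),(3,2),(0,3),(1,2)]:
    d=cs[j]-cs[i];print(np.linalg.norm(d),np.degrees(np.arctan2(d[1],d[0])))
# plane fit mask
m=((np.abs(w[...,2]-22)<9)).astype(np.uint8); m[:150]=0;m[250:]=0;m[:,:225]=0;m[:,378:]=0
n,l,st,_=cv2.connectedComponentsWithStats(m);print(st[:8])
k=1+np.argmax(st[1:,4]);pts=w[l==k][:,:2].astype(np.float32);print(cv2.minAreaRect(pts))
print('ballc',ray(215+258/4.4-.4,150+385/4.2-.4,133))
m=(hsv[...,2]<50)&(w[...,2]>110);m[:,:262]=0;m[:,300:]=0;m[:230]=0;m[260:]=0
v,u=np.nonzero(m);print(u.mean(),v.mean(),len(u),ray(u.mean(),v.mean(),133))
# square jar/cradle
S=pickle.load(open('scene.pkl','rb'))
```

```text
[ 95 102 114] [119 122 131] [ 96 102 109]
[[ 569.6  112.    24. ]
 [ 625.6 -239.9   24. ]
 [ 509.  -256.9   24. ]
 [ 453.1   92.2   24. ]]
ctr [539.31786588 -73.1496503   24.        ]
356.3247377019011 -80.95672886210777
353.6172932209913 -80.8977881236621
118.12283344167733 -170.37440664744744
117.76260754314403 -171.69001641288733
[[     0      0    512    384 193466]
 [   318    150      1      1      1]
 [   318    153      1      3      3]
 [   270    154     22     12     35]
 [   319    157     27     12     46]
 [   293    158      2      2      2]
 [   263    171    100     27    972]
 [   233    188     50     44    608]]
((520.681396484375, -142.93228149414062), (56.27970504760742, 228.34832763671875), 9.254277229309082)
ballc [422.23550617   3.36774222 133.        ]
273.02272727272725 241.27272727272728 44 [422.21105216   3.88387059 133.        ]
```

Scale yaw is about 9.1° and its centre is about (539,-73). The ball is at (422,4), the cap at (521,57), with its top at about 187–189 as it should be. I'll turn the tool so its jaws lie along the scale's y axis and travel to the lever.

Call:
carry_out(
  xyz=[
    [0,0,0],
    [0,0,0],
    [-3,-2,0],
    [-3,-2,0],
    [-3,-2,0],
  ],
  turn=[6.25,6.25,0,0,0],
  hand=140,
  force=20,
)

```text
time_s: 1.62
tool_pos: [238.3, -388.7, 230.9]
eef_rot: [-0.0, 0.76, -0.649, -0.0]
ft_force: [1.0, 0.2, 1.3]
gripper_width: 38.2
```

Call:
carry_out(
  xyz=[
    [-3,-2,0],
    [-3,-2,0],
    [-3,-2,0],
    [-3,-2,0],
    [-3,-2,0],
  ],
  turn=[0,0,0,0,0],
)

```text
time_s: 2.03
tool_pos: [313.6, -224.3, 231.5]
eef_rot: [0.0, 0.761, -0.649, 0.0]
ft_force: [0.6, -0.5, 0.1]
gripper_width: 38.3
```

Call:
carry_out(
  xyz=[
    [-3,-2,0],
    [-3,-2,0],
    [-3,-2,0],
    [-3,-2,0],
    [0,0,0],
  ],
  turn=[0,0,0,0,0],
)

```text
time_s: 2.45
tool_pos: [374.8, -90.0, 231.5]
eef_rot: [-0.001, 0.763, -0.646, -0.0]
ft_force: [0.0, -1.5, 0.5]
gripper_width: 38.5
```

Call:
carry_out(
  xyz=[
    [-3,-2.1,0],
    [-3,-2.1,0],
    [-2.5,-2,0],
    [0,0,0],
  ],
  turn=[0,0,0.4,0],
)

```text
time_s: 2.78
tool_pos: [422.4, 2.5, 231.1]
eef_rot: [-0.001, 0.76, -0.65, -0.0]
ft_force: [0.4, -0.5, -0.1]
gripper_width: 38.5
```

Run:
```python
from workcell import readout,cams
from h import *
d=cams.snapshot('wrist');pickle.dump(d,open('w1.pkl','wb'));cv2.imwrite('pics/w1.png',d['image'][:,:,::-1])
print(readout.read_state()['tool_pos'],d['eye'])
for t in ['arrest_ball','cap']:
    print(t,[(tow(d,x['centre']).round(1),x['confidence']) for x in cams.spot_in(t,'wrist')])
```

```text
[421.6048599    0.67084441 231.08025205] [489.41137064  12.65179825 373.21495039]
arrest_ball [(array([430.8, -21.1,  46.6]), 0.93)]
cap [(array([512.9,  57.2, 187.9]), 0.68), (array([498.3,  32.1, 154.5]), 0.3)]
```

View pics/w1.png

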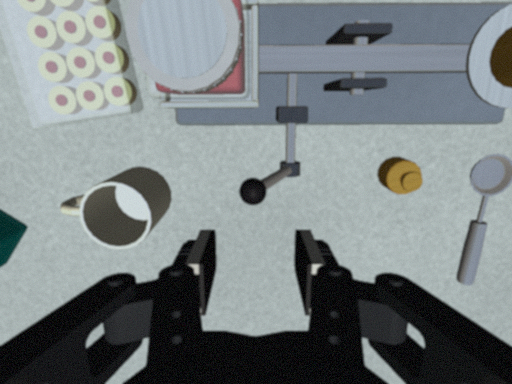

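The wrist view shows the ball at (253,191), the hub at (290,168) and the cap at about (187,38). I'll refine with depth.

Run:
```python
from h import *
d=pickle.load(open('w1.pkl','rb'));w=cloud(d);K=d['mtx']
def ray(u,v,z):
    r=Rm(d['orientation'])@np.array([(u-K[0,2])/K[0,0],(v-K[1,2])/K[1,1],1]);e=np.array(d['eye']);return e+r*(z-e[2])/r[2]
g=cv2.cvtColor(d['image'],cv2.COLOR_RGB2GRAY)
m=(g<60);m[:172]=0;m[208:]=0;m[:,:236]=0;m[:,268:]=0
v,u=np.nonzero(m);print(len(u),u.mean(),v.mean(),ray(u.mean(),v.mean(),131),np.nanpercentile(w[m][:,2],[5,50,95]))
p=w[m];print(np.nanmedian(p,0))
# cap top
f=(w[...,2]>184)&(w[...,2]<194);q=w[f];print('cap',len(q),np.median(q[:,2]),cv2.minEnclosingCircle(q[:,:2].astype(np.float32)), q.min(0),q.max(0))
# base near edge line: rows
for a,b in [((180,124),(500,124))]: 
    A=ray(*a,24);B=ray(*b,24);print(A,B,np.degrees(np.arctan2(*(A-B)[[1,0]])))
```

```text
511 252.8082191780822 190.68884540117418 [423.24445697   4.46477532 131.        ] [135.49457783 140.665718   143.22343034]
[426.02281824   4.80857204 140.665718  ]
cap 8642 187.89875207636283 ((521.2760620117188, 57.83026885986328), 31.016027450561523) [490.54863205  26.98383581 184.00297942] [539.84971121  88.27094099 190.91339041]
[456.37774704  90.88983136  24.        ] [ 510.15317079 -253.90278658   24.        ] 98.86469286897301
```

Call:
carry_out(
  xyz=[
    [-0.1,-0.1,3],
    [0,0,3],
    [0,0,3],
    [0,0,2.3],
    [0,0,0],
  ],
  turn=[0,0,0,0,0],
)

```text
time_s: 3.35
tool_pos: [418.9, -1.0, 113.6]
eef_rot: [0.003, 0.758, -0.652, -0.003]
ft_force: [0.2, -0.3, 0.1]
gripper_width: 38.3
```

```bash
cat > snap.py <<'E'
import sys
from workcell import readout,cams
from h import *
n,c=sys.argv[1:3]
d=cams.snapshot(c);pickle.dump(d,open(n+'.pkl','wb'));i=d['image']
if len(sys.argv)>3:
    a,b,e,f=map(int,sys.argv[3:7]);i=cv2.resize(i[b:f,a:e],None,fx=4,fy=4,interpolation=cv2.INTER_CUBIC)
cv2.imwrite(f'pics/{n}.png',i[:,:,::-1])
s=readout.read_state();print(s['time_s'],s['tool_pos'].round(1),s['ft_force'].round(1),s['wrist_torque'].round(2),s['q'].round(3))
E
python3 snap.py w2 wrist
```

```text
3.4 [420.3  -0.9 116.6] [-0.2  0.2  0.4] [-0.02 -0.02  0.03] [-0.09  -0.178  1.852 -0.     1.472  1.331]
```

View pics/w2.png

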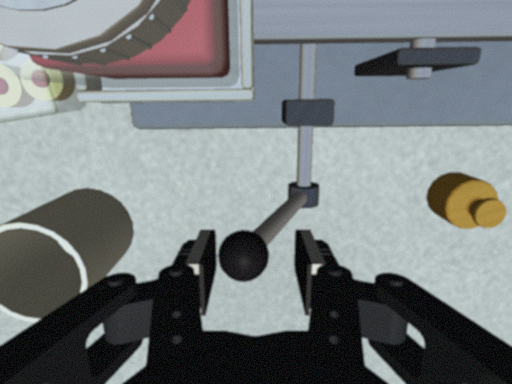

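The ball (244,256) is between the fingers. I'll push the lever over.

Call:
carry_out(
  xyz=[
    [0.6,-0.3,0],
    [0.8,0,0],
    [0.8,0,0],
    [0.8,0,0],
    [0.8,0,0],
  ],
  turn=[0,0,0,0,0],
)

```text
time_s: 3.82
tool_pos: [431.4, -38.2, 119.4]
eef_rot: [-0.0, 0.759, -0.652, 0.001]
ft_force: [-0.4, 2.1, 1.7]
gripper_width: 38.5
```

Call:
carry_out(
  xyz=[
    [0.8,0,0],
    [0.8,0,0],
    [0.8,0,0],
    [0.8,0,0],
    [0.8,0,0],
  ],
  turn=[0,0,0,0,0],
)

```text
time_s: 4.23
tool_pos: [436.5, -77.3, 117.8]
eef_rot: [0.0, 0.759, -0.652, -0.0]
ft_force: [-1.0, 1.3, -0.9]
gripper_width: 38.8
```

Call:
carry_out(
  xyz=[
    [0.4,0,0],
    [0.2,0,0],
    [0,0,0],
  ],
  turn=[0,0,0],
)

```text
time_s: 4.48
tool_pos: [437.6, -83.0, 118.3]
eef_rot: [0.0, 0.758, -0.652, 0.0]
ft_force: [0.9, 0.5, -0.9]
gripper_width: 38.8
```

```bash
python3 snap.py w3 wrist
```

```text
4.5333 [437.7 -82.8 118.4] [-0.4  1.4  0.3] [ 0.02  0.   -0.02] [-0.27  -0.108  1.786 -0.     1.464  1.15 ]
```

View pics/w3.png

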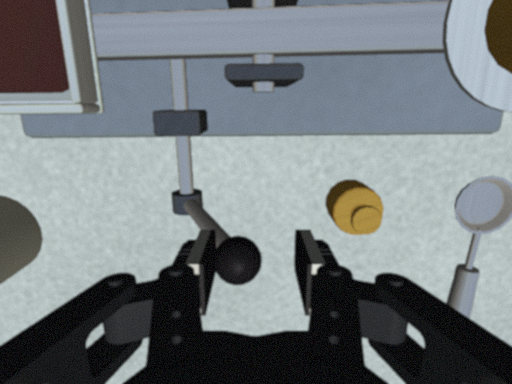

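No stop force yet. I'll go on in small steps.

Call:
carry_out(
  xyz=[
    [0.3,0,0],
    [0.3,0,0],
    [0,0,0],
  ],
  turn=[0,0,0],
)

```text
time_s: 4.78
tool_pos: [438.2, -85.9, 118.1]
eef_rot: [-0.002, 0.759, -0.651, -0.003]
ft_force: [-2.0, 14.1, 2.4]
gripper_width: 38.6
```

Call:
carry_out(
  xyz=[
    [0.2,0,0],
    [0.2,0,0],
    [0,0,0],
  ],
  turn=[0,0,0],
)

```text
time_s: 5.03
tool_pos: [438.3, -86.6, 117.8]
eef_rot: [-0.004, 0.76, -0.65, -0.006]
ft_force: [-5.2, 28.9, 5.0]
gripper_width: 38.5
```

The stop is reached, since force rose while the pose stayed put. I'll back off and let the beam sink and rest.

Call:
carry_out(
  xyz=[
    [-0.4,0,0],
    [-0.6,0,0],
    [0,0,0],
    [0,0,0],
    [0,0,0],
  ],
  turn=[0,0,0,0,0],
)

```text
time_s: 5.45
tool_pos: [437.7, -82.9, 118.4]
eef_rot: [0.0, 0.759, -0.652, 0.0]
ft_force: [0.2, -0.7, -0.3]
gripper_width: 38.6
```

Call:
carry_out(
  xyz=[
    [0,0,0],
    [0,0,0],
    [0,0,0],
    [0,0,0],
    [0,0,0],
  ],
  turn=[0,0,0,0,0],
)

```text
time_s: 5.87
tool_pos: [437.6, -82.7, 118.3]
eef_rot: [0.0, 0.759, -0.652, 0.0]
ft_force: [0.6, 0.1, -1.0]
gripper_width: 38.3
```

Call:
carry_out(
  xyz=[
    [0,0,0],
    [0,0,0],
    [0,0,0],
    [0,0,0],
    [0,0,0],
  ],
  turn=[0,0,0,0,0],
)

```text
time_s: 6.28
tool_pos: [437.6, -82.5, 118.3]
eef_rot: [0.0, 0.759, -0.652, 0.0]
ft_force: [-0.4, 0.2, 0.4]
gripper_width: 38.3
```

```bash
python3 snap.py s1 scene; python3 snap.py w4 wrist;  python3 - <<'E'
from h import *
for n in('scene','s1'):
    d=pickle.load(open(n+'.pkl','rb'));w=cloud(d)
    f=(abs(w[...,0]-521)<20)&(abs(w[...,1]-57)<20)&(w[...,2]>165);print(n,f.sum(),np.median(w[f][:,2]))
    q=w[f];A=np.c_[q[:,:2],np.ones(len(q))];m=abs(q[:,2]-np.median(q[:,2]))<6;print(np.linalg.lstsq(A[m],q[m][:,2],rcond=None)[0])
E
```

```text
6.3333 [437.6 -82.5 118.3] [-0.6 -0.6 -0.6] [-0.06 -0.04 -0.07] [-0.269 -0.109  1.786 -0.     1.464  1.15 ]
6.3833 [437.6 -82.5 118.3] [ 0.  -0.5  0.1] [ 0.   -0.03  0.04] [-0.269 -0.109  1.786 -0.     1.464  1.15 ]
scene 154 189.11499077565458
[ 9.27441336e-04 -9.08406510e-03  1.89192428e+02]
s1 167 178.9361121147722
[-6.53718738e-03 -2.80239472e-02  1.83835368e+02]
```

View pics/s1.png

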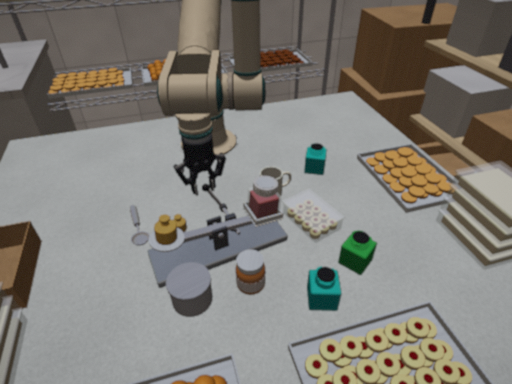

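View pics/w4.png

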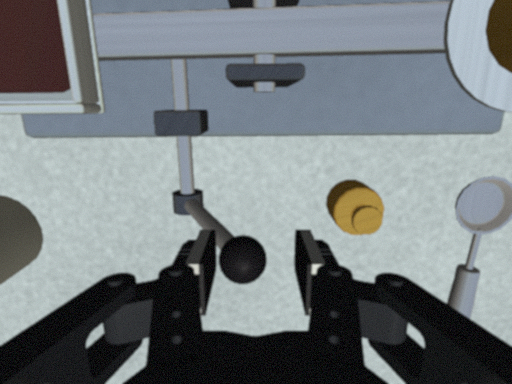

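The cap has sunk about 10 mm, against an expected ~11.8. I'll wait a bit more and measure again to see whether it has come to rest.

Call:
carry_out(
  xyz=[
    [0,0,0],
    [0,0,0],
    [0,0,0],
    [0,0,0],
    [0,0,0],
  ],
  turn=[0,0,0,0,0],
)

```text
time_s: 6.8
tool_pos: [437.6, -82.5, 118.3]
eef_rot: [0.0, 0.759, -0.652, 0.0]
ft_force: [0.1, -0.0, -0.5]
gripper_width: 38.8
```

Call:
carry_out(
  xyz=[
    [0,0,0],
    [0,0,0],
    [0,0,0],
    [0,0,0],
    [0,0,0],
  ],
  turn=[0,0,0,0,0],
)

```text
time_s: 7.22
tool_pos: [437.6, -82.5, 118.3]
eef_rot: [0.0, 0.759, -0.652, 0.0]
ft_force: [0.2, 0.1, 1.2]
gripper_width: 38.5
```

Call:
carry_out(
  xyz=[
    [0,0,0],
    [0,0,0],
    [0,0,0],
    [0,0,0],
    [0,0,0],
  ],
  turn=[0,0,0,0,0],
)

```text
time_s: 7.63
tool_pos: [437.6, -82.5, 118.3]
eef_rot: [0.0, 0.759, -0.652, 0.0]
ft_force: [-0.4, -0.8, -0.1]
gripper_width: 38.8
```

```bash
python3 snap.py s2 scene; python3 snap.py t2 top;  python3 - <<'E'
from h import *
for n in('scene','s1','s2','top','t2'):
    d=pickle.load(open(n+'.pkl','rb'));w=cloud(d)
    f=(abs(w[...,0]-521)<22)&(abs(w[...,1]-57)<22)&(w[...,2]>165);q=w[f];print(n,f.sum(),np.median(q[:,2]),np.mean(q[:,2]))
    f=(abs(w[...,0]-559)<25)&(abs(w[...,1]+198)<25)&(w[...,2]>120);q=w[f];print('   cp',f.sum(),np.median(q[:,2]),np.percentile(q[:,2],90))
E
```

```text
7.6833 [437.6 -82.5 118.3] [-0.2 -0.7 -0.3] [ 0.02 -0.04  0.02] [-0.269 -0.109  1.786 -0.     1.464  1.15 ]
7.7333 [437.6 -82.5 118.3] [-0.6 -0.   0.5] [ 0.    0.02 -0.01] [-0.269 -0.109  1.786 -0.     1.464  1.15 ]
scene 201 189.01026072698426 188.4310847590151
   cp 321 134.57059515696562 156.5355883651563
s1 203 178.75500224157088 177.6477093642571
   cp 348 144.71264212745888 166.73642996840186
s2 201 178.3849581294312 177.45453087734143
   cp 354 144.67713516222506 166.6836259124938
top 351 186.7329825657588 186.79581819155968
   cp 329 131.89268931935976 154.83540660184272
t2 319 176.31359633797854 176.23324247201447
   cp 349 142.15137670200102 165.2193489541035
```

Run:
```python
from h import *
c=np.array([539.3,-73.1]);y=np.array([-.157,.988]);x=np.array([.988,.157])
for n in('top','t2','scene','s2'):
    d=pickle.load(open(n+'.pkl','rb'));w=cloud(d)
    sx=(w[...,:2]-c)@x;sy=(w[...,:2]-c)@y;z=w[...,2]
    f=(abs(sx)<9)&(((sy>25)&(sy<85))|((sy<-25)&(sy>-85)))&(z>60)&(z<110)
    a=np.polyfit(sy[f],z[f],1);print(n,f.sum(),'tilt',-a[0],a[1])
    f=(np.hypot(sx,sy-131)<26)&(z>165)
    print('  cap tilt',-np.polyfit(sy[f],z[f],1)[0])
d=pickle.load(open('w4.pkl','rb'));w=cloud(d);K=d['mtx']
def ray(u,v,z):
    r=Rm(d['orientation'])@np.array([(u-K[0,2])/K[0,0],(v-K[1,2])/K[1,1],1]);e=np.array(d['eye']);return e+r*(z-e[2])/r[2]
g=cv2.cvtColor(d['image'],cv2.COLOR_RGB2GRAY)
m=(g<60);m[:235]=0;m[284:]=0;m[:,:219]=0;m[:,268:]=0
v,u=np.nonzero(m);p=ray(242,259,131);print(len(u),u.mean(),v.mean(),p,(p[:2]-c)@y,np.nanpercentile(w[m][:,2],[50,95]))
p=ray(187,202,41);print('hub',p,(p[:2]-c)@x,(p[:2]-c)@y)
```

```text
top 340 tilt 0.008303543860548816 80.45046175244535
  cap tilt 0.010120881264266763
t2 330 tilt 0.09324544621315939 80.62116261482183
  cap tilt 0.044638251667614634
scene 205 tilt 0.010071378900021041 83.36207352558597
  cap tilt 0.003525720775963453
s2 198 tilt 0.08862057019559626 83.87652554867621
  cap tilt -0.07088313479967244
1710 241.76783625730994 258.6777777777778 [436.66363165 -76.76341102 131.        ] 12.49445974643436 [138.25381803 141.28886102]
hub [428.96275942 -33.48305126  41.        ] -102.79333274188588 56.46449212895974
```

The beam tilt changed by about 0.085 rad and is stable for over a second, and the ball sits 44 mm past the hub (released stop). Now I'll swing the lever back.

Call:
carry_out(
  xyz=[
    [-0.8,0,0],
    [-0.8,0,0],
    [-0.8,0,0],
    [-0.8,0,0],
    [-0.8,0,0],
  ],
  turn=[0,0,0,0,0],
)

```text
time_s: 8.15
tool_pos: [431.6, -42.1, 118.6]
eef_rot: [-0.0, 0.759, -0.651, 0.0]
ft_force: [1.0, -1.2, 1.4]
gripper_width: 38.4
```

Call:
carry_out(
  xyz=[
    [-0.8,0,0],
    [-0.8,0,0],
    [-0.8,0,0],
    [-0.8,0,0],
    [-0.8,0,0],
  ],
  turn=[0,0,0,0,0],
)

```text
time_s: 8.57
tool_pos: [425.2, -2.6, 118.0]
eef_rot: [0.0, 0.759, -0.651, -0.0]
ft_force: [1.5, -3.3, -1.7]
gripper_width: 38.4
```

Call:
carry_out(
  xyz=[
    [-0.7,0,0],
    [-0.5,0,0],
    [-0.4,0,0],
    [-0.2,0,0],
    [0,0,0],
  ],
  turn=[0,0,0,0,0],
)

```text
time_s: 8.98
tool_pos: [422.6, 14.9, 118.2]
eef_rot: [-0.0, 0.759, -0.651, -0.0]
ft_force: [-0.1, -0.5, -1.1]
gripper_width: 38.2
```

Call:
carry_out(
  xyz=[
    [-0.3,0,0],
    [-0.3,0,0],
    [0,0,0],
  ],
  turn=[0,0,0],
)

```text
time_s: 9.23
tool_pos: [422.2, 18.3, 118.1]
eef_rot: [0.002, 0.758, -0.652, 0.002]
ft_force: [2.9, -12.8, -3.7]
gripper_width: 38.6
```

Call:
carry_out(
  xyz=[
    [-0.2,0,0],
    [-0.2,0,0],
    [0,0,0],
  ],
  turn=[0,0,0],
)

```text
time_s: 9.48
tool_pos: [422.1, 19.0, 118.0]
eef_rot: [0.004, 0.758, -0.653, 0.005]
ft_force: [5.5, -30.0, -6.5]
gripper_width: 38.5
```

The lever is at the arrested stop. I'll back off, rise, open, then take a check picture.

Call:
carry_out(
  xyz=[
    [0.6,0,0],
    [0.5,0,0],
    [0,0,-3],
    [0,0,-3.5],
    [0,0,-3.5],
  ],
  turn=[0,0,0,0,0],
)

```text
time_s: 9.9
tool_pos: [422.4, 13.7, 219.2]
eef_rot: [0.0, 0.759, -0.651, -0.001]
ft_force: [0.6, 0.1, -0.2]
gripper_width: 38.7
```

Call:
carry_out(
  xyz=[
    [0,0,-1.7],
    [0,0,0],
  ],
  turn=[0,0,0],
  hand=0,
)

```text
schema error: expected 2 entries
```

```bash
python3 snap.py w5 wrist; python3 snap.py t5 top
python3 - <<'E'
from h import *
c=np.array([539.3,-73.1]);y=np.array([-.157,.988]);x=np.array([.988,.157])
for n in('top','t5'):
    d=pickle.load(open(n+'.pkl','rb'));w=cloud(d)
    sx=(w[...,:2]-c)@x;sy=(w[...,:2]-c)@y;z=w[...,2]
    f=(abs(sx)<9)&(((sy>25)&(sy<85))|((sy<-25)&(sy>-85)))&(z>60)&(z<110)
    a=np.polyfit(sy[f],z[f],1);print(n,f.sum(),'tilt',-a[0],a[1])
for n in('w1','w5','t5'):
    d=pickle.load(open(n+'.pkl','rb'));w=cloud(d)
    f=(w[...,2]>181)&(w[...,2]<194)&(w[...,0]>480)&(w[...,0]<560)&(w[...,1]>15)&(w[...,1]<100)
    q=w[f];print(n,len(q),np.median(q[:,2]),cv2.minEnclosingCircle(q[:,:2].astype(np.float32)))
E
```

```text
9.95 [425.1  13.6 227.5] [ 1.4 -0.8  7.4] [-0.01 -0.05 -0.01] [-5.500e-02 -2.440e-01  1.685e+00  1.000e-03  1.690e+00  1.364e+00]
10.0 [425.3  13.7 224.7] [ 0.3 -0.3  0.2] [ 0.02 -0.01 -0.01] [-5.500e-02 -2.430e-01  1.689e+00  1.000e-03  1.684e+00  1.364e+00]
top 340 tilt 0.008303543860548816 80.45046175244535
t5 218 tilt -0.0010868515999627397 81.29723514606876
w1 8774 187.88512142215106 ((520.8748779296875, 57.39784240722656), 31.307083129882812)
w5 9598 187.954858315934 ((521.1542358398438, 57.366241455078125), 31.235708236694336)
t5 247 186.47135996834493 ((525.573486328125, 54.93473434448242), 30.207204818725586)
```

View pics/w5.png

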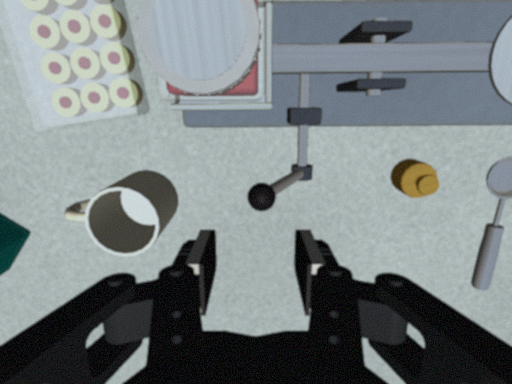

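The lever is back (ball at (262,196)) and the beam is level, with the cap at (521.1,57.4). Next I'll move above the cap.

Call:
carry_out(
  xyz=[
    [-0.7,-2.5,0],
    [-0.7,-2.5,0],
    [-0.7,-2.5,0],
    [-0.75,-2.6,0],
    [0,0,0],
  ],
  turn=[0,0,0,0,0],
  hand=0,
)

```text
time_s: 10.42
tool_pos: [520.6, 58.7, 216.1]
eef_rot: [0.0, 0.759, -0.651, -0.001]
ft_force: [1.2, -0.8, 0.0]
gripper_width: 85.5
```

Call:
carry_out(
  xyz=[
    [0,0,0],
    [0,0,0],
  ],
  turn=[0,0],
)

```text
time_s: 10.58
tool_pos: [518.0, 56.9, 217.8]
eef_rot: [0.0, 0.759, -0.651, -0.0]
ft_force: [-0.6, -0.6, 0.4]
gripper_width: 85.3
```

```bash
python3 snap.py w6 wrist;python3 snap.py s6 scene
```

```text
10.6333 [517.9  56.7 218.2] [0.  1.3 0.5] [0.01 0.03 0.08] [0.038 0.045 1.434 0.    1.663 1.457]
10.6833 [517.9  56.6 218.6] [ 0.1 -0.5  0.3] [0.01 0.03 0.03] [0.038 0.044 1.434 0.    1.663 1.457]
```

View pics/w6.png

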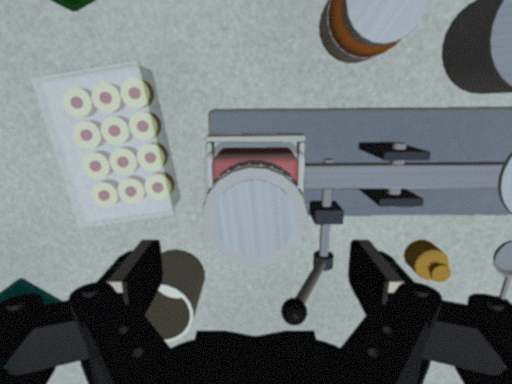

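Call:
carry_out(
  xyz=[
    [0,-0.3,2],
    [0,0,1.7],
    [0,0,1.2],
    [0,0,0.4],
    [0,0,0],
  ],
  turn=[0,0,0,0,0],
)

```text
time_s: 11.1
tool_pos: [520.7, 57.1, 164.6]
eef_rot: [0.001, 0.759, -0.652, -0.001]
ft_force: [0.6, -0.3, 0.6]
gripper_width: 85.5
```

Call:
carry_out(
  xyz=[
    [0,0,0],
    [0,0,0],
    [0,0,0],
  ],
  turn=[0,0,0],
)

```text
time_s: 11.35
tool_pos: [521.9, 57.2, 166.5]
eef_rot: [-0.001, 0.759, -0.652, 0.001]
ft_force: [-0.3, -0.2, 0.4]
gripper_width: 85.7
```

```bash
python3 snap.py w7 wrist
```

```text
11.4 [521.8  57.3 166.3] [ 0.3  0.6 -0.3] [-0.01  0.    0.02] [ 0.039  0.08   1.502 -0.     1.558  1.458]
```

View pics/w7.png

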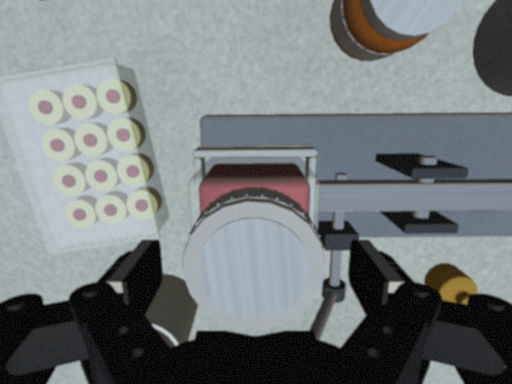

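The cap centre (255,261) is midway between the fingers. I'll close gently.

Call:
carry_out(
  xyz=[
    [0,0,0],
    [0,0,0],
    [0,0,0],
    [0,0,0],
    [0,0,0],
  ],
  turn=[0,0,0,0,0],
  hand=110,
  force=20,
)

```text
time_s: 11.82
tool_pos: [521.6, 57.5, 165.7]
eef_rot: [-0.0, 0.759, -0.651, 0.0]
ft_force: [-0.6, 1.3, 2.2]
gripper_width: 61.3
```

```bash
python3 snap.py w8 wrist
```

```text
11.8667 [521.6  57.5 165.7] [-1.1  3.2  3.3] [ 0.34  0.14 -0.04] [0.039 0.08  1.502 0.    1.558 1.458]
```

View pics/w8.png

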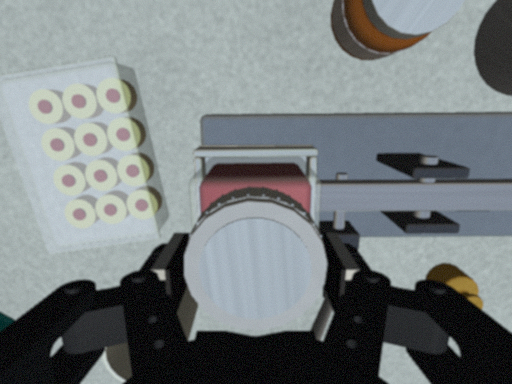

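Call:
carry_out(
  xyz=[
    [0,0,0],
    [0,0,0],
    [0,0,0],
  ],
  turn=[0,0,0],
  hand=160,
  force=70,
)

```text
time_s: 12.12
tool_pos: [521.6, 57.5, 165.7]
eef_rot: [-0.0, 0.759, -0.651, 0.0]
ft_force: [-1.7, 2.9, 6.0]
gripper_width: 59.8
```

Call:
carry_out(
  xyz=[
    [0,0,0],
    [0,0,0],
    [0,0,0],
  ],
  turn=[-3,-4,-4],
)

```text
time_s: 12.37
tool_pos: [521.7, 57.0, 165.6]
eef_rot: [0.0, 0.818, -0.575, 0.001]
ft_force: [-0.1, 1.3, 3.9]
gripper_width: 59.7
```

```bash
python3 -c "
from workcell import readout
s=readout.read_state();print(s['tool_pos'],s['ft_force'].round(1),s['wrist_torque'].round(2),s['q'].round(3),s['gripper_width'])"
```

```text
[521.69720377  56.96952285 165.58463131] [-0.1  1.3  3.9] [ 0.01  0.02 -0.17] [ 3.900e-02  8.100e-02  1.502e+00 -1.000e-03  1.558e+00  1.263e+00] 59.729803282083026
```

Call:
carry_out(
  xyz=[
    [0,0,0],
    [0,0,0],
    [0,0,0],
    [0,0,0],
    [0,0,0],
  ],
  turn=[-5,-5,-5,-5,-4],
)

```text
time_s: 12.78
tool_pos: [521.8, 57.0, 165.7]
eef_rot: [0.0, 0.92, -0.391, 0.001]
ft_force: [0.0, 2.0, 4.6]
gripper_width: 60.0
```

```bash
python3 snap.py w9 wrist
```

```text
12.8333 [521.8  57.  165.6] [-0.1  1.8  4.5] [ 0.06 -0.02  0.02] [ 3.900e-02  8.100e-02  1.502e+00 -1.000e-03  1.558e+00  8.400e-01]
```

View pics/w9.png

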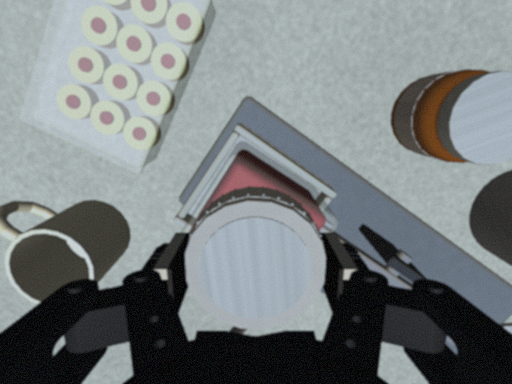

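The stripes on the cap turn with the gripper, so there's no slip, and the jar stays with its cradle. I'll continue.

Call:
carry_out(
  xyz=[
    [0,0,0],
    [0,0,0],
    [0,0,0],
    [0,0,0],
    [0,0,0],
  ],
  turn=[-4,-4,-4,-4,0],
)

```text
time_s: 13.25
tool_pos: [521.7, 57.2, 165.6]
eef_rot: [-0.0, 0.965, -0.261, 0.001]
ft_force: [0.9, 2.2, 4.0]
gripper_width: 59.9
```

Call:
carry_out(
  xyz=[
    [0,0,0],
    [0,0,0],
  ],
  turn=[-3,0],
)

```text
time_s: 13.42
tool_pos: [521.7, 57.3, 165.6]
eef_rot: [-0.0, 0.972, -0.237, 0.0]
ft_force: [1.2, 2.8, 5.0]
gripper_width: 60.0
```

Call:
carry_out(
  xyz=[
    [0,0,0],
    [0,0,0],
  ],
  turn=[-3,0],
)

```text
time_s: 13.58
tool_pos: [521.7, 57.4, 165.7]
eef_rot: [-0.0, 0.977, -0.211, 0.0]
ft_force: [0.2, 3.1, 5.7]
gripper_width: 59.8
```

Call:
carry_out(
  xyz=[
    [0,0,0],
    [0,0,0],
  ],
  turn=[-3,0],
)

```text
time_s: 13.75
tool_pos: [521.8, 57.5, 165.8]
eef_rot: [-0.0, 0.983, -0.185, 0.001]
ft_force: [0.6, 2.9, 6.6]
gripper_width: 59.9
```

Call:
carry_out(
  xyz=[
    [0,0,0],
    [0,0,0],
  ],
  turn=[-3,0],
)

```text
time_s: 13.92
tool_pos: [521.7, 57.6, 166.1]
eef_rot: [-0.0, 0.987, -0.16, 0.001]
ft_force: [-0.8, 3.4, 7.9]
gripper_width: 59.7
```

```bash
python3 snap.py w10 wrist
```

```text
13.9667 [521.8  57.6 166.1] [-2.1  4.   7.9] [0.41 0.17 0.08] [0.039 0.08  1.502 0.    1.558 0.361]
```

I've turned 63° and the upward force is growing (the seal pushing). A few degrees more for margin, then a careful test lift.

Call:
carry_out(
  xyz=[
    [0,0,0],
    [0,0,0],
    [0,0,0],
  ],
  turn=[-2.5,-2,0],
)

```text
time_s: 14.22
tool_pos: [521.7, 57.6, 166.2]
eef_rot: [-0.0, 0.993, -0.121, 0.001]
ft_force: [-2.3, 4.0, 7.8]
gripper_width: 59.9
```

Call:
carry_out(
  xyz=[
    [0,0,-0.1],
    [0,0,-0.1],
    [0,0,0],
    [0,0,0],
  ],
  turn=[0,0,0,0],
)

```text
time_s: 14.55
tool_pos: [521.6, 57.3, 167.4]
eef_rot: [-0.0, 0.993, -0.121, 0.0]
ft_force: [-0.3, 3.0, 4.3]
gripper_width: 59.7
```

```bash
python3 snap.py w11 wrist
```

```text
14.6 [521.6  57.3 167.4] [0.3 2.8 5.2] [ 0.34 -0.07 -0.03] [0.039 0.079 1.5   0.    1.562 0.282]
```

Call:
carry_out(
  xyz=[
    [0,0,-0.1],
    [0,0,-0.1],
    [0,0,0],
    [0,0,0],
  ],
  turn=[0,0,0,0],
)

```text
time_s: 14.93
tool_pos: [521.1, 56.9, 168.5]
eef_rot: [0.0, 0.993, -0.121, -0.001]
ft_force: [-0.1, 1.3, -0.1]
gripper_width: 60.1
```

```bash
python3 snap.py s12 scene 200 150 330 250
```

```text
14.9833 [521.1  57.  168.6] [ 0.6  0.1 -0. ] [ 0.01 -0.02 -0.  ] [ 0.039  0.079  1.498 -0.     1.566  0.28 ]
```

View pics/s12.png

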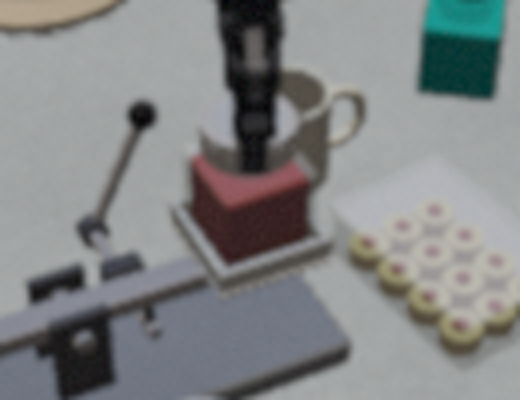

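The vertical force is about zero, so the cap is free. I'll lift straight up: the rim should end about 15 mm above the mouth, so TCP about 197.

Call:
carry_out(
  xyz=[
    [0,0,-0.2],
    [0,0,-0.3],
    [0,0,-0.4],
    [0,0,-0.4],
    [0,0,-0.4],
  ],
  turn=[0,0,0,0,0],
)

```text
time_s: 15.4
tool_pos: [521.5, 57.3, 186.9]
eef_rot: [0.0, 0.993, -0.12, 0.0]
ft_force: [0.5, 1.0, 0.0]
gripper_width: 59.8
```

Call:
carry_out(
  xyz=[
    [0,0,-0.4],
    [0,0,-0.4],
    [0,0,-0.3],
    [0,0,0],
    [0,0,0],
  ],
  turn=[0,0,0,0,0],
)

```text
time_s: 15.82
tool_pos: [521.5, 57.3, 197.4]
eef_rot: [0.0, 0.993, -0.12, 0.0]
ft_force: [0.6, -0.2, -0.5]
gripper_width: 59.5
```

```bash
python3 snap.py s13 scene 200 150 330 250; python3 snap.py w13 wrist;python3 snap.py t13 top
python3 - <<'E'
from h import *
for n in('s13','scene'):
    d=pickle.load(open(n+'.pkl','rb'));w=cloud(d)
    f=(np.hypot(w[...,0]-521,w[...,1]-57)<24)&(w[...,2]>170)&(w[...,2]<226); print(n,np.percentile(w[f][:,2],[10,50,90]))
c=np.array([539.3,-73.1]);y=np.array([-.157,.988]);x=np.array([.988,.157])
d=pickle.load(open('s13.pkl','rb'));w=cloud(d)
sx=(w[...,:2]-c)@x;sy=(w[...,:2]-c)@y;z=w[...,2]
f=(abs(sx)<9)&(((sy>25)&(sy<85))|((sy<-25)&(sy>-85)))&(z>60)&(z<110);print('tilt',-np.polyfit(sy[f],z[f],1)[0])
for t in ['cap','jar']:
    from workcell import cams
    for k in('scene','wrist'): print(t,k,[(tow(pickle.load(open(dict(scene='s13',wrist='w13')[k]+'.pkl','rb')),r['centre']).round(),r['confidence']) for r in cams.spot_in(t,k)])
E
```

```text
15.8667 [521.4  57.3 197.1] [ 0.1  0.3 -0.7] [0.01 0.01 0.03] [ 0.039  0.063  1.457 -0.     1.621  0.28 ]
15.9167 [521.3  57.3 197. ] [ 0.3  0.1 -0.9] [0.02 0.01 0.05] [ 0.039  0.063  1.457 -0.     1.621  0.28 ]
15.9667 [521.3  57.2 197. ] [ 0.6 -0.2 -0.9] [-0.01  0.08 -0.01] [ 0.039  0.064  1.457 -0.     1.621  0.28 ]
s13 [175.71116042 183.55163207 221.23018768]
scene [187.85103199 189.14066067 190.66219919]
tilt 0.00832099384761883
cap scene [(array([534.,  44., 209.]), 0.51)]
cap wrist [(array([521.,  64., 218.]), 0.94)]
jar scene [(array([303., 312.,  66.]), 0.82), (array([545.,  53., 149.]), 0.81), (array([708., 238.,  68.]), 0.64), (array([789., 117.,  74.]), 0.6)]
jar wrist [(array([737., 126.,  47.]), 0.79), (array([522.,  83., 160.]), 0.76)]
```

View pics/s13.png

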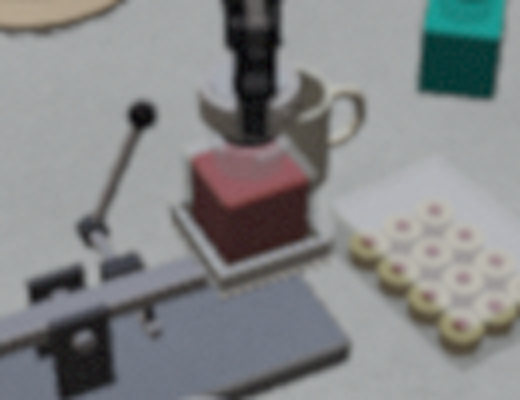

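View pics/w13.png

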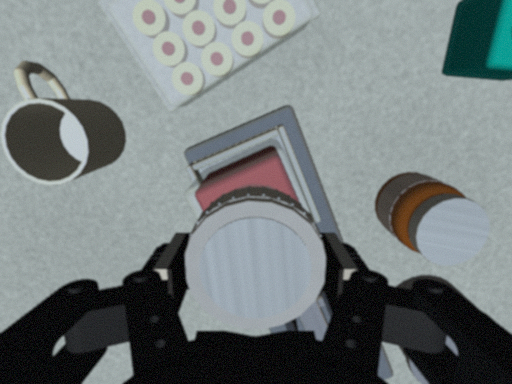

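View pics/t13.png

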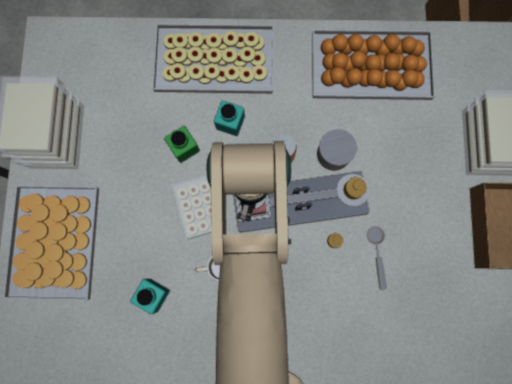

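The cap is lifted, the neck is visible below it, and the jar is in its cradle with the beam level. Its rim is about 15 mm above the mouth, so I'll hand in.

```bash
python3 -c "
from workcell import robot
print(robot.close_job())"
```

```text
the job is handed in; nothing more can be done
None
```

I did the job in the order asked and handed it in at about 16 s of the 54 s allowed.

**Weighing:** I pushed the lever to its released stop, with about 29 N at the stop. The beam sank and stayed unchanged between two readings 1.4 s apart. I then pushed the lever back to its arrested stop with about 30 N. The beam read level again, and the ball stood back on the +y side.

**Cap:** I gripped it with 70 N and turned it about 67° anticlockwise. A mid-turn picture showed no slip. The cap came free, with the vertical force falling to about zero, and I lifted it straight up about 31 mm.

**Last checks:**
- The cap is held level, its rim by my reckoning about 15 mm above the mouth (cap top measured at 218–221 mm).
- The jar sits in its cradle, the beam is level and the lever is at the arrested end.
- The other things look undisturbed in the pictures, though the arm hid some of them from above.

**What disagreed:**
- The tilt measured as 0.08–0.085 rad rather than the stated 0.09. I took it as fully down because it was stable and the cameras are good to only about 2 mm.
- Depth on the cap's top was too noisy to confirm its tilt. That it is level rests on the tool pointing straight down.

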